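Seat a sample tube against the stop of a tube reader

TASK

Lay the long sample tube in the V-groove of the tube reader with its closed foot towards the hood, then push it along the groove until its foot bears against the end stop hidden inside the hood. Feel for the stop and press lightly for a moment: the stop is only held by friction and must not be shoved deeper. Leave the tube lying there, let go of it, and leave the other things on the worktop where they are.

Things in the scene. Friction and masses are not known exactly. Their poses are not given: they have to be found in the camera images.
- long_tube: Long capped sample tube, the only loose one 104 mm long (the other loose ones are about 80 mm), about 30 g, lying on the worktop: clear body 18 mm across, screw cap 21 mm across and 16 mm long at one end. Origin: centre of the closed foot, at the end away from the cap. Its z axis runs along the tube from the foot to the cap (cap from 88 to 104 mm). It can roll.
- tube_cap_end (a point): Centre of the flat outer face of the long tube's cap, 104 mm from the foot. Push here.
- reader: Fixed tube reader, 216 x 76 mm: grey base, an aluminium rail (40 mm wide, 210 mm long, flat top 32 mm above the worktop) with a 90 degree V-groove along its middle, and a white hood over one end. Origin: centre of the underside; x along the groove into the hood, z up. The groove is open from x = -105 to the hood's mouth at x = +25 mm and goes on inside the hood, which ends at x = +105 mm.
- groove_mouth (a point): Point on the bottom line of the V (24 mm above the worktop, V 16 mm wide at the rail's top) under the hood's mouth, 25 mm along x from the reader's origin. Hood: 56 mm wide, 75 mm high; mouth 42 mm wide, up to 61 mm above the worktop. In the V the tube's foot centre is 37 mm, its cap end 39 mm above the worktop, and it slides with well under 1 N.
- hood_top (a point): Centre of the white hood's top face, 65 mm along x from the reader's origin, 75 mm above the worktop. Under it, out of sight, stands the end stop: an upright steel plate across the groove, set anew each time with its near face 30 to 55 mm inside the mouth. Only friction holds it: it slides at about 14 N.
- short_tube_a: Bystander: short capped tube about 80 mm long, lying on the worktop. Beside it to its left (+y) and nearer the robot stands a fixed full tube rack on white legs, 165 x 170 mm and 181 mm high to the tube tops: pass well above it with the gripper.
- short_tube_b: Bystander: short capped tube about 80 mm long, lying on the worktop.
- small_beaker: Bystander: small glass beaker, 52 mm across, 61 mm high, standing.
Not all that is in view belongs to the job. What is shaped like the long_tube but green is not meant.

How it is judged:
By the outcome, as a careful person would: the job done as asked, in the order asked, and still so for the second after the job is handed in, with the robot touching nothing.
It also fails if it takes over 67 s, if anything falls off the work surface, if the arm or the gripper's body presses on something with over 40 N, if the wrist force passes 120 N, or if a joint passes its speed limit or range.

ROBOT

A 6-joint arm with a two-finger parallel gripper is mounted at the origin on a cart in front of the work surface, level with it; the furniture and walls round the work are solid. World frame = base frame: x ahead of the robot, y to its left, z up, the work surface at z = 0. Lengths are in m, angles in rad, forces in N, time in s.
With the tool pointing down it reaches from about 0.275 to 0.75 m from the base axis. Payload 10.2 kg.
Tool frame: the origin (TCP) lies midway between the tips of the shut fingers; the grasp point (between the pads) lies 19 mm behind it (env.hold_point_z is the distance from the TCP to the grasp point, in m); x points along the fingers, z is the direction in which the jaws open and shut, and the axes are right-handed (so a half turn about x gives the same grasp; the last joint's range is limited). The gripper opens to 85 mm and grips with 20 to 120 N. Pads are 22 mm wide; open, the fingers measure 114 mm over their backs; the gripper's body (76 mm by 85 mm) begins 54 mm behind the grasp point. The pads swing forward as they close: fully open they stand 13 mm farther back than shut.
Start: joints at [-0.223, 0.313, 1.498, -0, 1.331, -0.223], TCP at [0.525, -0, 0.201] pointing down, gripper open.
Joint ranges: [-2.94, 2.94], [-0.97, 2.17], [0.19, 2.56], [-1.23, 4.37], [0.02, 3.11], [-2.88, 2.88]. Speed limits (rad/s): [2.39, 2.39, 3.01, 3.14, 3.14, 3.14].

INTERFACE

Orientations are given as a unit quaternion [x, y, z, w].
In Python, from bench import env, kinematics, monitor, eyes, job gives the robot as it stands. The module is installed in compiled form; this text tells all that it offers. Calls block until the motion is done:
- env.reach(position, orientation): joint-space move of the TCP to a pose.
- env.movel(position, velocity=0.15, frame=None, guard=None): straight line of the TCP; frame=None keeps the orientation; velocity is the mean speed in m/s. With guard (N) it stops when the force on the tool has changed by that much, and returns True; else False.
- env.set_joints(angles): joint-space move.
- env.release() and env.close_gripper(effort=None): open the fingers fully, or close them until they stop; effort is the grip in N (None keeps the last).
- env.hold(seconds).
- kinematics.ik(position, orientation): joint angles nearest the present ones, or None.
- monitor.sense(): the state.
- eyes.grab_frame(name): name is "scene" or "side" or "wrist"; returns a dict with "frame" (384x512x3 uint8, red, green, blue), "mtx" (3x3 intrinsics, pixels), "k1" (the pictures are not rectified: a ray, as slopes to the right and down, at radius r is drawn at 1 + k1 r^2 times it, then the intrinsics apply), "view" (4x4, takes a point from world to camera coordinates). Camera axes: x right, y down, z forward; pixel columns grow to the right and rows downward; lengths in m; the calibration is good to about 2 mm. A picture is of the moment at which its call begins. There is no depth.
A pose or a line that the arm cannot do raises env.MotionError and nothing moves.
- job.hand_in(): hands the job in, once; it reports no verdict.
The state is a dict: "clock": time; "joints": joint angles; "qvel": joint speeds; "joint_efforts": joint torques, N m; "position": TCP position; "ee_rot": TCP orientation; "contact_force": force on the tool from outside, world axes, zero at the start; "ft_torque": the same for the moment, N m; "finger_gap": opening from 0.0 (shut) to 1.0 (fully open).
Only numpy, scipy, OpenCV 4.12 (cv2) and the standard library are available. Lean on these libraries where they do the work, as an engineer would, in place of code of your own. Each camera call takes 0.05 s, during which the arm holds its last target.

## Working session

There is one attempt and no reset: what is moved stays moved. The work goes in short steps, each a Python script; the robot and the scene stay as the last script left them, time stands still between calls to the robot, and variables do not carry over. Pictures are saved under pics/ and viewed, and the job is handed in when it is done.

```bash
ls; mkdir -p pics; python3 - <<'E'
from bench import env, kinematics, monitor, eyes, job
import cv2,numpy as np
s=monitor.sense();print(s, env.hold_point_z)
for n in ["scene","side","wrist"]:
    f=eyes.grab_frame(n);cv2.imwrite(f"pics/{n}0.png",f["frame"][:,:,::-1]);print(n,f["mtx"].tolist(),f["k1"],np.round(f["view"],4).tolist())
E
```

```text
pics
{'clock': 0.0, 'joints': array([-2.23409669e-01,  3.13432437e-01,  1.49844145e+00,  1.67907464e-05,
        1.33100093e+00, -2.23428418e-01]), 'qvel': array([-0.00101173, -0.00016515, -0.0016225 ,  0.00043731, -0.00192298,
       -0.00196765]), 'joint_efforts': array([-5.78409599e-04, -4.12261176e+01, -2.59742296e+01, -3.58453699e-04,
        4.11797926e-03, -1.23038126e-05]), 'position': array([5.24703287e-01, 5.49551943e-05, 2.00042447e-01]), 'ee_rot': array([1.00845502e-04, 7.07547405e-01, 1.11275856e-04, 7.06665867e-01]), 'contact_force': array([-0.06244321,  0.66048921,  0.14584632]), 'ft_torque': array([ 0.02886912, -0.01699949, -0.02241958]), 'finger_gap': 0.9998605509168946} 0.0187
scene [[456.635287158216, 0.0, 257.56130400830125], [0.0, 456.635287158216, 189.11186567365158], [0.0, 0.0, 1.0]] 0.007893706245532378 [[-0.917, 0.3988, -0.0134, 0.5328], [0.253, 0.5552, -0.7923, 0.0516], [-0.3085, -0.7299, -0.61, 1.0774], [0.0, 0.0, 0.0, 1.0]]
side [[467.8092075091704, 0.0, 256.23170096946757], [0.0, 467.8092075091704, 191.3914673487324], [0.0, 0.0, 1.0]] -0.12146404779197977 [[0.2869, -0.9579, 0.0112, -0.3259], [-0.5343, -0.1697, -0.8281, 0.309], [0.7951, 0.2316, -0.5605, 0.8378], [0.0, 0.0, 0.0, 1.0]]
wrist [[266.72297194418684, 0.0, 258.021623874019], [0.0, 266.72297194418684, 192.94671756317058], [0.0, 0.0, 1.0]] -0.05877009215129812 [[1.0, -0.0004, -0.001, -0.5234], [-0.0001, -0.9604, 0.2787, -0.0364], [-0.001, -0.2787, -0.9604, 0.3794], [0.0, 0.0, 0.0, 1.0]]
```

View pics/scene0.png

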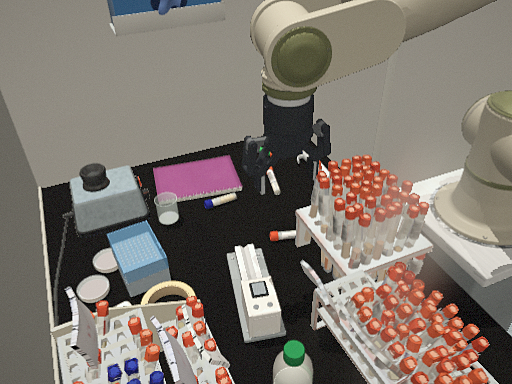

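View pics/side0.png

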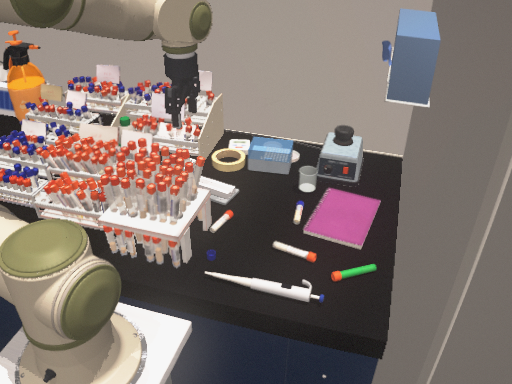

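View pics/wrist0.png

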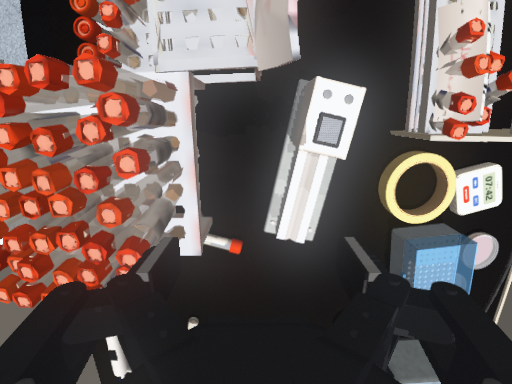

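The scene view shows the long red-capped tube at about (273,180) and the reader at (257,290). In the side view the long tube runs (275,245)→(315,258), with the green decoy at (355,272). In the wrist view the reader runs (290,235)→(340,85). I'll measure these next.

```bash
cat > h.py <<'E'
from bench import env, kinematics, monitor, eyes, job
import cv2,numpy as np
from scipy.optimize import brentq
def grab(n,name=None):
    f=eyes.grab_frame(n)
    if name: cv2.imwrite(f"pics/{name}.png",f["frame"][:,:,::-1])
    return f
def ray(f,uv):
    K=f["mtx"];d=np.array([(uv[0]-K[0,2])/K[0,0],(uv[1]-K[1,2])/K[1,1]])
    rd=np.linalg.norm(d); r=rd
    for _ in range(30): r=rd/(1+f["k1"]*r*r)
    d=d*(r/rd if rd>0 else 1)
    V=np.array(f["view"]);R=V[:3,:3];t=V[:3,3]
    return -R.T@t, R.T@np.array([d[0],d[1],1])
def plane(f,uv,z):
    o,d=ray(f,uv);return o+d*(z-o[2])/d[2]
def proj(f,p):
    V=np.array(f["view"]);c=V[:3,:3]@np.array(p)+V[:3,3];s=c[:2]/c[2];s=s*(1+f["k1"]*(s@s));K=f["mtx"]
    return np.array([K[0,0]*s[0]+K[0,2],K[1,1]*s[1]+K[1,2]])
def crop(f,x0,y0,x1,y1,k,name):
    cv2.imwrite(f"pics/{name}.png",cv2.resize(f["frame"][y0:y1,x0:x1,::-1],None,fx=k,fy=k,interpolation=cv2.INTER_CUBIC))
E
python3 - <<'E'
from h import *
a=grab("side");crop(a,255,225,335,275,8,"s1")
b=grab("wrist");crop(b,250,65,380,255,3.1,"w1")
c=grab("scene");crop(c,200,150,300,350,3,"c1")
hsv=cv2.cvtColor(a["frame"],cv2.COLOR_RGB2HSV)
m=((a["frame"].max(2)>90)).astype(np.uint8); m[:, :260]=0;m[:,330:]=0;m[:232]=0;m[268:]=0
n,l,st,ce=cv2.connectedComponentsWithStats(m);print(st,ce)
i=1+np.argmax(st[1:,4]); cs,_=cv2.findContours((l==i).astype(np.uint8),0,1)
print(cv2.minAreaRect(cs[0]),cv2.boxPoints(cv2.minAreaRect(cs[0])))
bp=cv2.boxPoints(cv2.minAreaRect(cs[0]))
for p in bp: print(plane(a,p,0.0),plane(a,p,0.01))
E
```

```text
[[     0      0    512    384 196085]
 [   303    232     27      9    143]
 [   272    241     45     22    380]] [[255.3761634  191.35334676]
 [319.41258741 234.66433566]
 [295.35       250.93157895]]
((294.3712463378906, 250.0188446044922), (46.107086181640625, 9.934258460998535), 20.72555923461914) [[271.05173 246.50607]
 [274.5674  237.21469]
 [317.69077 253.53162]
 [314.17508 262.823  ]]
[ 0.41390379 -0.25297725  0.        ] [ 0.40263753 -0.25573185  0.01      ]
[ 0.44972899 -0.25211087  0.        ] [ 0.43797135 -0.25487735  0.01      ]
[ 0.42202337 -0.36383038  0.        ] [ 0.41064574 -0.3650645   0.01      ]
[ 0.38823275 -0.362002    0.        ] [ 0.3773186 -0.3632612  0.01     ]
```

View pics/s1.png

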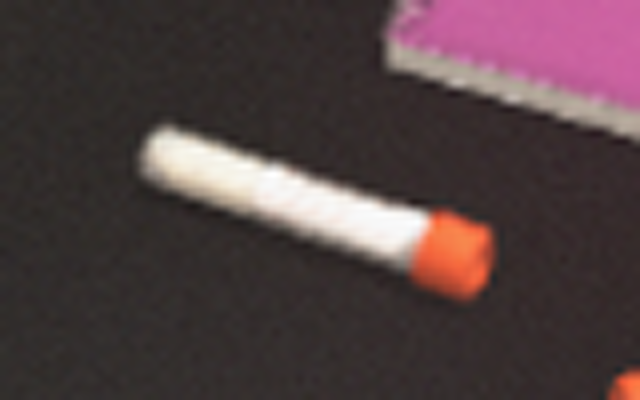

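View pics/w1.png

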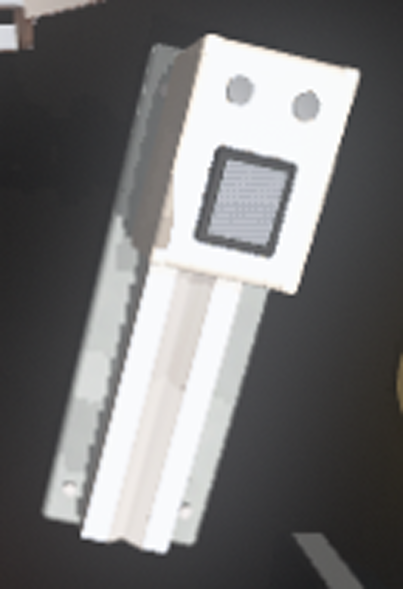

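View pics/c1.png

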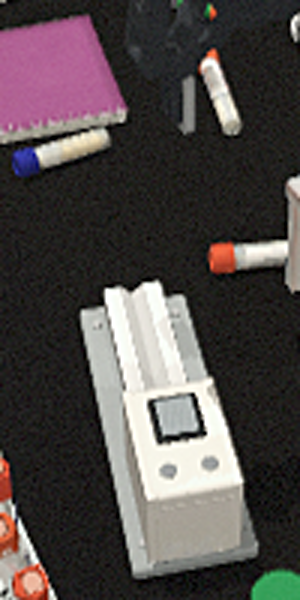

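```bash
python3 - <<'E'
from h import *
a=grab("side");b=grab("wrist");c=grab("scene")
S=lambda u,v:(255+u/8-.44,225+v/8-.44); W=lambda u,v:(250+u/3.1-.34,65+v/3.1-.34); C=lambda u,v:(200+u/3-.33,150+v/3-.33)
print("tube side",plane(a,S(145,158),.009),plane(a,S(485,258),.0105))
print("tube scene foot",plane(c,C(233,128),.009),"cap",plane(c,C(210,55),.0105))
H=[plane(b,W(*p),.075) for p in [(210,35),(358,70),(297,293),(152,260)]]
print("hood wrist",np.round(H,4),"centre",np.mean(H,0),"sides",[np.linalg.norm(H[i]-H[i-1]) for i in range(4)])
H2=[plane(c,C(*p),.075) for p in [(123,392),(213,380),(243,484),(147,499)]]
print("hood scene",np.round(H2,4),"centre",np.mean(H2,0),"sides",[np.linalg.norm(H2[i]-H2[i-1]) for i in range(4)])
for q in (H,H2):
    q=np.array(q)
    d=(q[0]+q[1]-q[2]-q[3]);d*=np.sign(d[1]);print("ang",np.degrees(np.arctan2(d[1],d[0])))
R=[plane(b,W(*p),.032) for p in [(82,538),(168,553),(266,290)]]
print("rail",np.round(R,4),np.mean(R[:2],0),np.linalg.norm(R[0]-R[1]))
d=R[2]-R[1];print("railang",np.degrees(np.arctan2(d[1],d[0])))
R2=[plane(c,C(*p),.032) for p in [(106,289),(158,282)]];print("rail scene",np.round(R2,4),np.mean(R2,0))
B=[plane(b,W(*p),z) for z in (.0,.01,) for p in [(43,516),(196,545),(155,45)]];print("base",np.round(B,4))
# small-beaker etc
for n,p in dict(sa_cap=(231,213),sa_foot=(211,231),sb_cap=(301,203),sb_foot=(298,222),beaker=(308,187),pip0=(206,274),pip1=(322,298),green0=(376,267),green1=(335,277)).items(): print(n,plane(a,p,.01))
E
```

```text
tube side [ 0.41253406 -0.25706466  0.009     ] [ 0.39729373 -0.36169891  0.0105    ]
tube scene foot [ 0.4164329  -0.25548295  0.009     ] cap [ 0.39069408 -0.3568076   0.0105    ]
hood wrist [[0.5861 0.1115 0.075 ]
 [0.638  0.101  0.075 ]
 [0.623  0.0235 0.075 ]
 [0.5692 0.0353 0.075 ]] centre [0.60410154 0.06783897 0.075     ] sides [np.float64(0.07808672114810558), np.float64(0.05294876117883944), np.float64(0.07891228307017484), np.float64(0.05507295315716019)]
hood scene [[0.6239 0.0251 0.075 ]
 [0.5708 0.0386 0.075 ]
 [0.5875 0.1147 0.075 ]
 [0.6405 0.1022 0.075 ]] centre [0.60569495 0.07013296 0.075     ] sides [np.float64(0.07884826736788682), np.float64(0.05481428344647781), np.float64(0.07798738077262035), np.float64(0.054404750394743136)]
ang 78.26400327272218
ang 77.75064266459843
rail [[ 0.5492 -0.0953  0.032 ]
 [ 0.5888 -0.1029  0.032 ]
 [ 0.6241  0.018   0.032 ]] [ 0.56896982 -0.09909832  0.032     ] 0.04029996642312268
railang 73.72193087226685
rail scene [[ 0.5876 -0.1017  0.032 ]
 [ 0.552  -0.0932  0.032 ]] [ 0.56976755 -0.09742159  0.032     ]
base [[ 0.5321 -0.0988  0.    ]
 [ 0.6086 -0.1148  0.    ]
 [ 0.5785  0.1176  0.    ]
 [ 0.5319 -0.0943  0.01  ]
 [ 0.6064 -0.1098  0.01  ]
 [ 0.5771  0.1163  0.01  ]]
sa_cap [ 0.49824551 -0.12328006  0.01      ]
sa_foot [ 0.41421383 -0.10093601  0.01      ]
sb_cap [ 0.59594564 -0.2856229   0.01      ]
sb_foot [ 0.51313194 -0.29578835  0.01      ]
beaker [ 0.67732981 -0.28810009  0.01      ]
pip0 [ 0.27162332 -0.14442138  0.01      ]
pip1 [ 0.27672705 -0.39934327  0.01      ]
green0 [ 0.40405538 -0.49963451  0.01      ]
green1 [ 0.34594768 -0.41556875  0.01      ]
```

```bash
cat >> h.py <<'E'
from scipy.spatial.transform import Rotation as Rn
def quat(deg): return (Rn.from_euler('z',deg,degrees=True)*Rn.from_quat([0,.70710678,0,.70710678])).as_quat()
E
python3 - <<'E'
from h import *
b=grab("wrist")
for z in (.0,.1,.15): print("rack edge",z,[np.round(plane(b,p,z),3) for p in [(200,75),(195,250)]])
q=quat(-10)
env.reach([.405,-.37,.19],q)
f=grab("wrist","w2");s=monitor.sense();print(s["clock"],s["position"],s["joints"])
for p in [(.4145,-.256,.009),(.394,-.359,.0105)]: print(proj(f,p))
E
```

```text
rack edge 0.0 [array([0.448, 0.123, 0.   ]), array([ 0.425, -0.131,  0.   ])]
rack edge 0.1 [array([0.468, 0.109, 0.1  ]), array([ 0.451, -0.077,  0.1  ])]
rack edge 0.15 [array([0.478, 0.102, 0.15 ]), array([ 0.465, -0.05 ,  0.15 ])]
2.0 [ 0.40571449 -0.3691406   0.19013348] [-9.51980131e-01  3.72438235e-01  1.44262796e+00  1.91910943e-04
  1.32633581e+00 -7.79106073e-01]
[250.20130454  80.67344435]
[248.94664121 164.02163808]
```

View pics/w2.png

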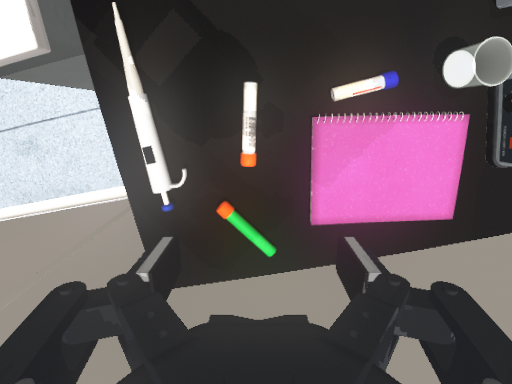

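The tube's foot is at about (250,82) and its cap end at (248.5,166), close to the prediction. The pipette and the green tube are clear of the open jaws. I'll measure the tube here and grasp it.

```bash
python3 - <<'E'
from h import *
f=grab("wrist")
im=f["frame"];m=np.zeros(im.shape[:2],np.uint8);m[70:180,225:275]=(im[70:180,225:275].max(2)>110)
n,l,st,ce=cv2.connectedComponentsWithStats(m);i=1+np.argmax(st[1:,4]);cs,_=cv2.findContours((l==i).astype(np.uint8),0,1)
ys,xs=np.nonzero(l==i)
top=np.array([xs[ys<ys.min()+25].mean(),ys.min()-.5]);bot=np.array([xs[ys>ys.max()-10].mean(),ys.max()+.5])
print(st[i],top,bot)
# body centreline: mean x at row groups
A=plane(f,top,.009);B=plane(f,bot,.0105);print(A,B,np.linalg.norm(A-B))
d=A-B;ang=np.degrees(np.arctan2(d[1],d[0]));print("ang",ang)
P=[plane(f,(xs[ys==r].mean(),r),.009) for r in range(ys.min()+5,ys.max()-22)];P=np.array(P)
k=np.polyfit(P[:,1],P[:,0],1);print("fit ang",90-np.degrees(np.arctan(k[0])), "x at mid y", np.polyval(k,(A+B)[1]/2))
E
```

```text
[ 240   82   18   85 1205] [249.61627907  81.5       ] [247.74842767 166.5       ]
[ 0.4136492  -0.25676581  0.009     ] [ 0.39187865 -0.36197033  0.0105    ] 0.10744392952585916
ang 78.30848797369224
fit ang 77.98842129106569 x at mid y 0.40287971932406175
```

```bash
python3 - <<'E'
from h import *
c=np.array([.4029,-.3094]);u=np.array([np.cos(np.radians(78.1)),np.sin(np.radians(78.1))])
g=c-.003*u;q=quat(78.1-90)
env.reach([g[0],g[1],.07],q)
print(env.movel([g[0],g[1],.0045],.1,guard=15))
s=monitor.sense();print(s["clock"],s["position"],s["contact_force"])
env.close_gripper(30)
s=monitor.sense();print(s["clock"],s["position"],s["contact_force"],s["finger_gap"])
grab("wrist","w3")
env.movel([g[0],g[1],.11],.12)
s=monitor.sense();print(s["clock"],s["position"],s["contact_force"],s["finger_gap"])
grab("wrist","w4");grab("side","s4");grab("scene","c4")
E
python3 -c "
import cv2,numpy as np
cv2.imwrite('pics/m4.png',np.hstack([cv2.imread('pics/'+n+'.png')[:, :400] for n in('w4','s4')]))"
```

```text
False
3.45 [ 0.40263354 -0.31286572  0.00518368] [ 0.04565003 -0.26795478 -0.1979461 ]
4.2167 [ 0.40229284 -0.31233172  0.00451228] [-0.84248072 -0.3360464  -0.13991694] -0.0013623113744248132
5.3 [ 0.4019831  -0.31202065  0.10929286] [ 0.28688329 -0.11348065  0.22955203] -0.0010902596620461509
```

View pics/m4.png

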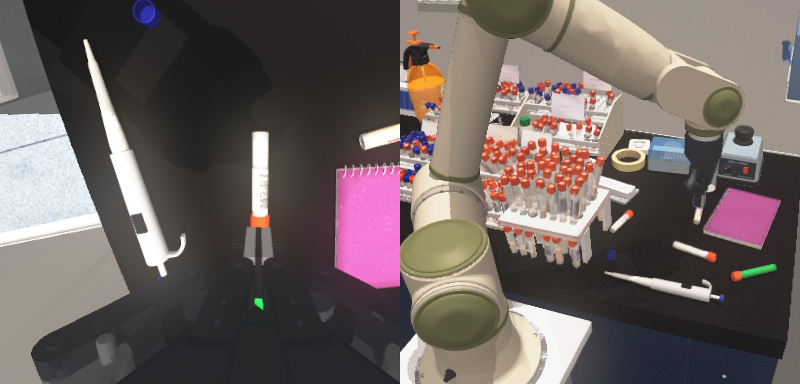

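View pics/w3.png

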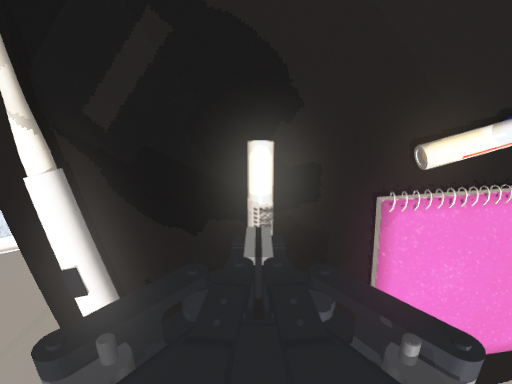

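```bash
python3 - <<'E'
from h import *
f=grab("wrist");print(proj(f,monitor.sense()["position"]))
im=f["frame"];m=np.zeros(im.shape[:2],np.uint8);m[110:240,235:290]=(im[110:240,235:290].max(2)>120)
crop(f,200,100,320,300,3,"w5")
s=grab("side");crop(s,255,225,335,275,8,"s5")
E
```

```text
[259.67000183 220.30429453]
```

View pics/w5.png

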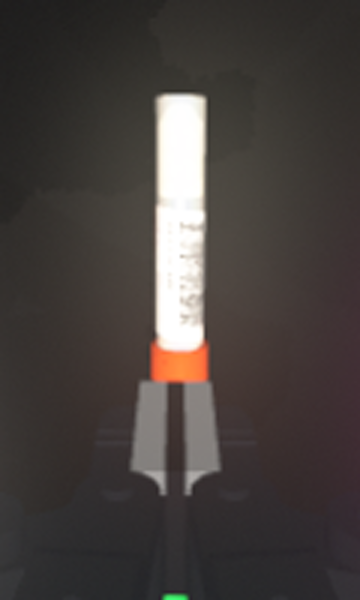

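View pics/s5.png

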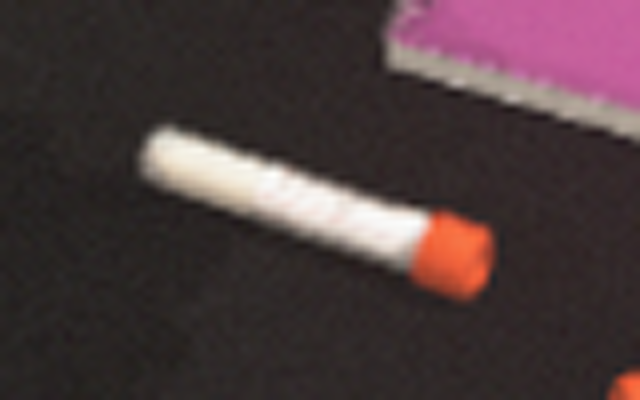

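```bash
cat > gr.py <<'E'
from h import *
import sys
z=float(sys.argv[1])
c=np.array([.4042,-.3097]);u=np.array([np.cos(np.radians(78.1)),np.sin(np.radians(78.1))])
g=c-.003*u
env.release()
print(env.movel([g[0],g[1],z],.1,guard=15))
s=monitor.sense();print(s["clock"],s["position"],s["contact_force"])
env.close_gripper(30)
s=monitor.sense();print(s["clock"],s["position"],s["contact_force"],s["finger_gap"])
if s["finger_gap"]>.1: env.movel([g[0],g[1],.11],.12)
else: env.movel([g[0],g[1],.05],.12)
s=monitor.sense();print(s["clock"],s["position"],s["contact_force"],s["finger_gap"])
f=grab("wrist");crop(f,150,80,370,300,2.7,"w6")
E
python3 gr.py -0.001
```

```text
False
7.5917 [ 0.40383442 -0.3129341  -0.00046195] [0.27984576 0.12305727 0.6060321 ]
8.3583 [ 0.40359673 -0.31266031 -0.00100076] [0.92961796 0.08238353 0.31558243] 0.0011567181697127785
8.9333 [ 0.40338438 -0.31237023  0.04955027] [-0.27718708  0.36886963 -0.18700477] -0.0007975514207652185
```

View pics/w6.png

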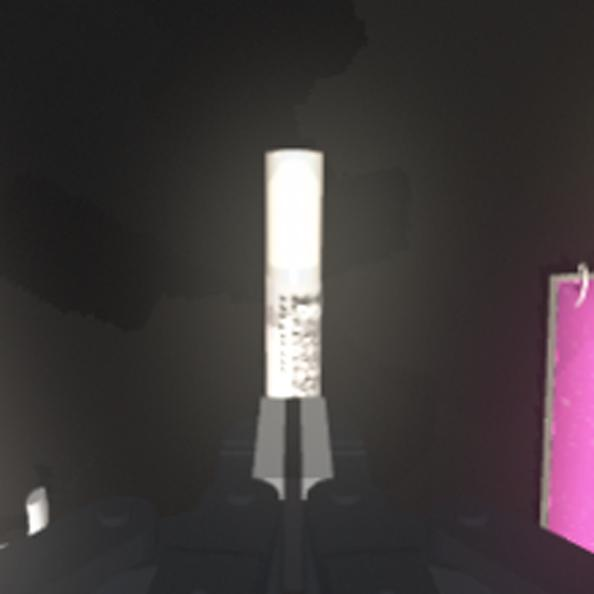

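```bash
python3 - <<'E'
from h import *
p=monitor.sense()["position"];u=np.array([np.cos(np.radians(78.1)),np.sin(np.radians(78.1)),0])
for n,w in(("wrist",(180,180,340,300)),("side",(240,160,340,270)),("scene",(220,120,320,220))):
    f=grab(n)
    im=f["frame"]
    x0,y0,x1,y1=w;k=5 if n=="wrist" else 6
    print(n,proj(f,p),[ (proj(f,p+a*u*.011)-[x0,y0])*k for a in(-1,0,1)])
    g=cv2.resize(im[y0:y1,x0:x1,::-1],None,fx=k,fy=k,interpolation=cv2.INTER_CUBIC)
    for a in(-1,0,1):
        q=(proj(f,p+a*u*.011)-[x0,y0]+.5)*k
        cv2.circle(g,tuple(int(v) for v in q),3,(0,255,0),-1)
    g=cv2.convertScaleAbs(g,alpha=1.6,beta=20)
    cv2.imwrite(f"pics/t_{n}.png",g)
E
```

```text
wrist [259.59685165 220.1816381 ] [array([397.88045584, 272.81222124]), array([397.98425826, 200.90819049]), array([398.08880791, 126.45967165])]
side [295.67068067 238.05528158] [array([360.57883192, 477.46329812]), array([334.02408405, 468.33168946]), array([307.66379799, 459.26208651])]
scene [272.5842258  165.80951528] [array([309.61263696, 260.41085665]), array([315.50535482, 274.85709167]), array([321.48635811, 289.51957313])]
```

View pics/t_wrist.png

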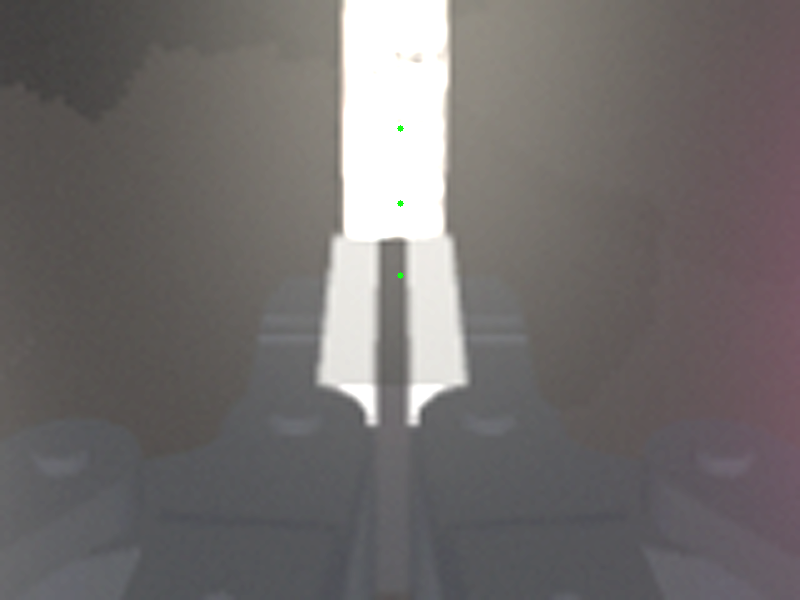

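View pics/t_side.png

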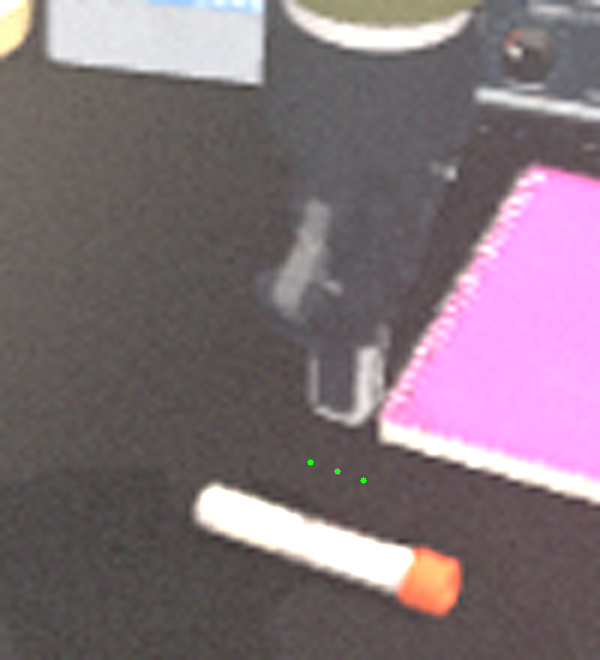

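View pics/t_scene.png

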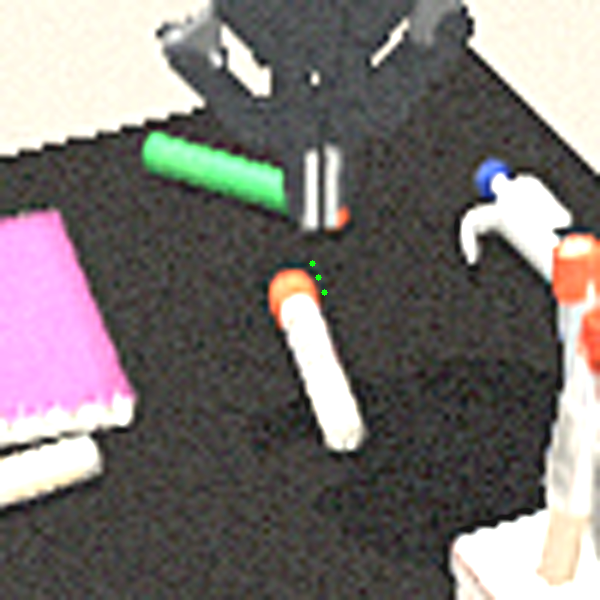

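```bash
cat >> h.py <<'E'
def tri(f,a,g,b):
    o1,d1=ray(f,a);o2,d2=ray(g,b)
    t=np.linalg.lstsq(np.c_[d1,-d2],o2-o1,rcond=None)[0]
    x,y=o1+t[0]*d1,o2+t[1]*d2
    return (x+y)/2,np.linalg.norm(x-y)
E
python3 - <<'E'
from h import *
a=grab("side");c=grab("scene");p=monitor.sense()["position"];print(p)
print(tri(a,(240+345/6,160+418/6),c,(220+320/6,120+230/6)))
w=grab("wrist");print(plane(w,(180+393/5,180+238/5),p[2]+.02), plane(w,(180+393/5,180+238/5),p[2]))
E
```

```text
[ 0.40340761 -0.31243562  0.04949099]
(array([ 0.40262436, -0.31339324,  0.07261856]), np.float64(0.00430824549082984))
[ 0.40335154 -0.30927599  0.06949099] [ 0.40158055 -0.31782143  0.04949099]
```

The pads shut over the tube. Triangulation puts the real fingertips about 20 mm above the reported TCP, so I'll touch the bare worktop with the shut fingers to calibrate the tip height.

```bash
python3 - <<'E'
from h import *
x,y=.4034-.045*.978,-.3124+.045*.206
env.movel([x,y,.03],.15)
env.movel([x,y,.005],.1,guard=8)
print(env.movel([x,y,-.04],.03,guard=4))
s=monitor.sense();print(s["clock"],s["position"],s["contact_force"])
env.movel([x,y,.05],.15)
print(monitor.sense()["clock"])
E
```

```text
True
11.2583 [ 0.35935121 -0.3030487  -0.03066545] [-0.3058644   0.64904361  6.40538499]
11.95
```

The shut tips touched the table at a reported TCP z of about -0.0305, so the true tips sit about 30 mm behind the reported TCP. I'll grasp with that correction.

```bash
sed -i 's/^env.release()/env.release();env.movel([g[0],g[1],.05],.15)/' gr.py; python3 gr.py -0.0285
```

```text
False
14.1167 [ 0.40379495 -0.31294132 -0.02797727] [0.50071275 0.49134497 0.72145555]
14.7417 [ 0.40366819 -0.31270855 -0.02834523] [-0.22616582 -0.34456179  2.24506954] 0.19466587546860062
16.05 [ 0.40331425 -0.31234539  0.10933445] [ 0.00731616 -0.55171004 -1.00688339] 0.19199633693093857
```

View pics/w6.png

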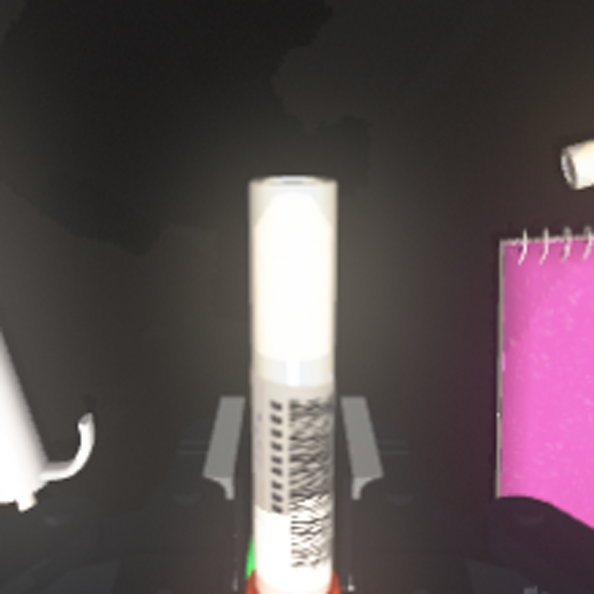

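```bash
python3 - <<'E'
from h import *
q=quat(-12.0);u=np.array([np.cos(np.radians(78)),np.sin(np.radians(78))]);e=np.array([.5694,-.0983]);p=e+.058*u
env.movel([.575,-.2,.11],.25,frame=q)
env.movel([p[0],p[1],.05],.2)
s=monitor.sense();print(s["clock"],s["position"],p,s["finger_gap"],s["joints"])
for n,w in(("wrist",(150,30,370,300)),("side",(180,140,280,220)),("scene",(200,150,320,350))):
    f=grab(n);crop(f,*w,2.2 if n=="wrist" else (7 if n=="side" else 3),"a_"+n)
E
```

```text
18.0667 [ 0.58170734 -0.04255833  0.0504767 ] [ 0.58145888 -0.04156744] 0.194448813379253 [-2.73662837e-01  5.90415733e-01  1.49445581e+00 -2.51228576e-04
  1.05574533e+00 -6.32150719e-02]
```

View pics/a_wrist.png

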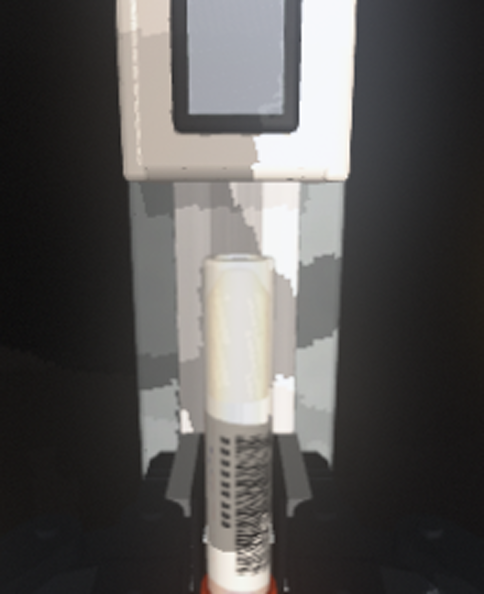

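View pics/a_scene.png

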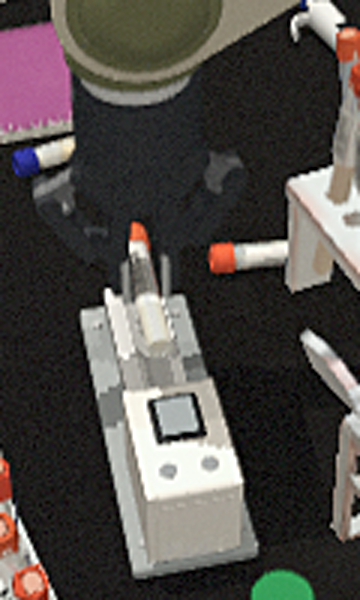

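View pics/a_side.png

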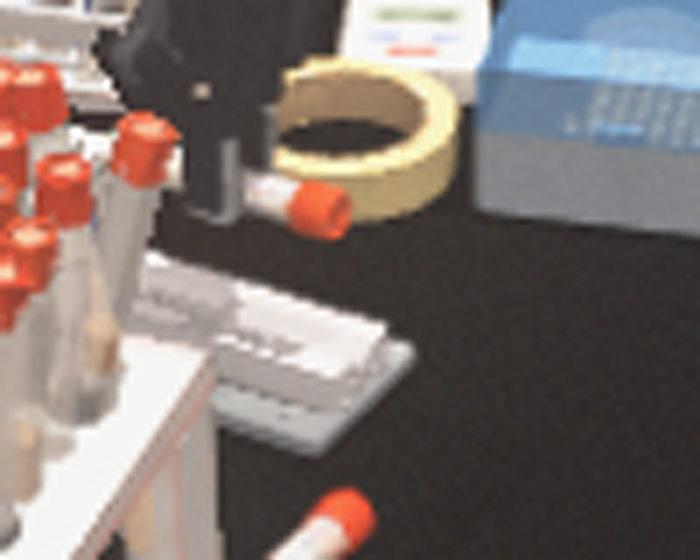

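Wrist view: the tube (column about 237 in the crop) lies over the groove and hood centreline (about 236), foot short of the mouth, cap over the rail. I'll lower it with a guard.

```bash
python3 - <<'E'
from h import *
s=monitor.sense();p=[.5815,-.0416]
env.movel([p[0],p[1],.012],.12,guard=8)
s=monitor.sense();print(s["clock"],s["position"],s["contact_force"])
print(env.movel([p[0],p[1],-.003],.02,guard=2.5))
s=monitor.sense();print(s["clock"],s["position"],s["contact_force"],s["finger_gap"])
for n,w in(("wrist",(150,30,370,300)),("side",(180,140,280,220)),("scene",(200,210,280,300))):
    f=grab(n);crop(f,*w,2.2 if n=="wrist" else (7 if n=="side" else 6),"b_"+n)
E
```

```text
18.6833 [ 0.58165269 -0.04182771  0.01223119] [0.50285121 0.10155739 0.2936156 ]
True
19.2333 [ 0.58154603 -0.04160265  0.00168462] [-1.14343092  1.13058298  4.89154136] 0.1954672538969235
```

View pics/b_side.png

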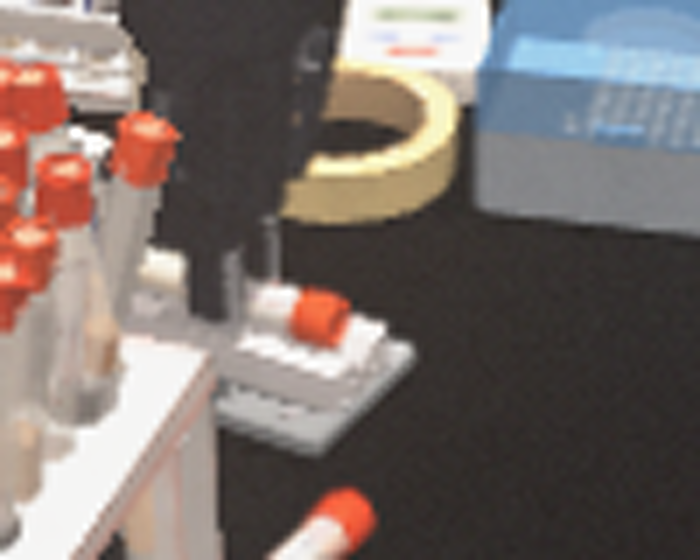

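View pics/b_scene.png

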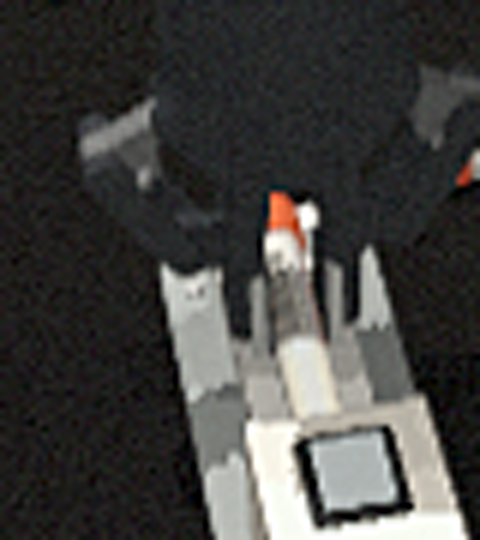

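View pics/b_wrist.png

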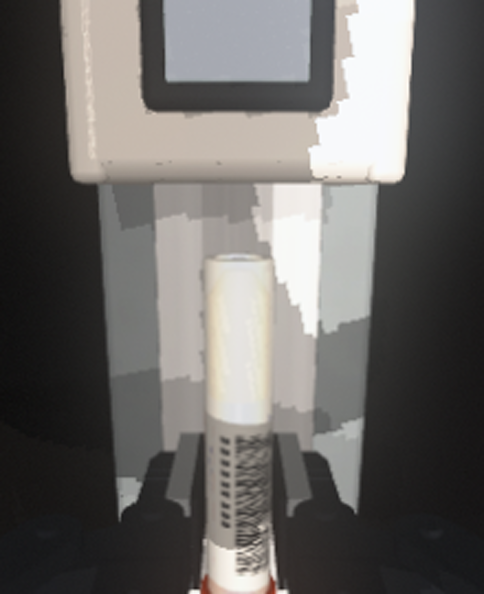

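```bash
python3 - <<'E'
from h import *
env.release()
env.movel([.5815,-.0416,.07],.2)
s=monitor.sense();print(s["clock"],s["contact_force"],s["finger_gap"])
for n,w in(("wrist",(150,30,370,300)),("side",(180,140,280,220)),("scene",(200,210,280,300))):
    f=grab(n);crop(f,*w,2.2 if n=="wrist" else (7 if n=="side" else 6),"d_"+n)
E
```

```text
20.55 [-0.66662972 -0.40857701 -0.0115558 ] 1.003076270681179
```

View pics/d_side.png

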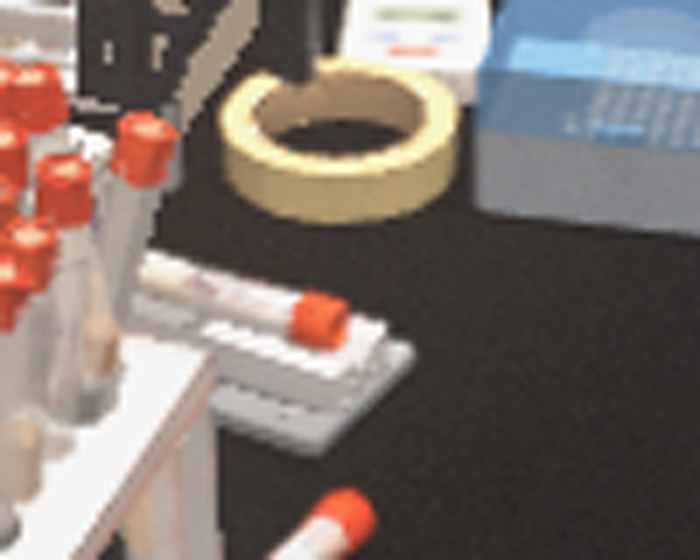

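View pics/d_scene.png

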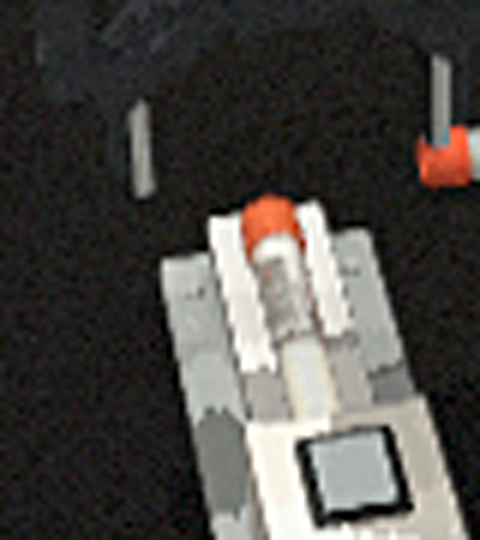

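View pics/d_wrist.png

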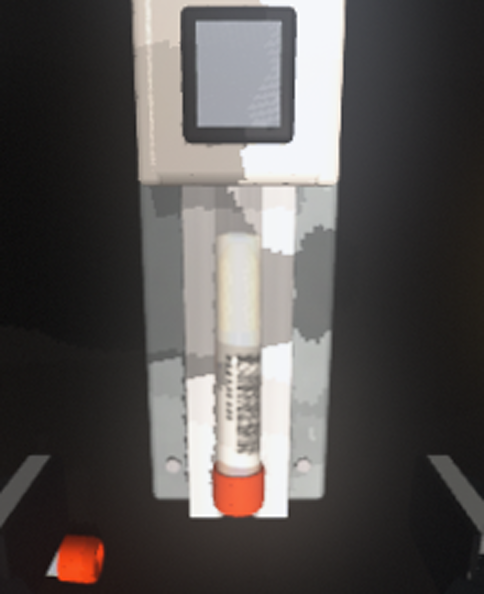

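The tube lies squarely in the V: in the wrist crop its cap end (238,515) is at the rail's end (row 517) and its foot at row 235, short of the mouth. Next I'll push on the cap end with shut fingers, under guard.

```bash
python3 - <<'E'
from h import *
u=np.array([np.cos(np.radians(78)),np.sin(np.radians(78))]);e=np.array([.5694,-.0983])
P=lambda s,z:[*(e+s*u),z]
env.movel(P(-.04,.07),.2)
env.close_gripper(30)
env.movel(P(-.04,.0055),.15,guard=8)
s=monitor.sense();print(s["clock"],s["position"],s["contact_force"],s["finger_gap"])
f=grab("side");crop(f,180,140,280,220,7,"e_side")
f=grab("scene");crop(f,200,210,280,300,6,"e_scene")
E
```

```text
22.6917 [ 0.56151846 -0.13761964  0.00615011] [-0.20237655  0.4795245   0.35384171] -0.0032700125608586834
```

View pics/e_side.png

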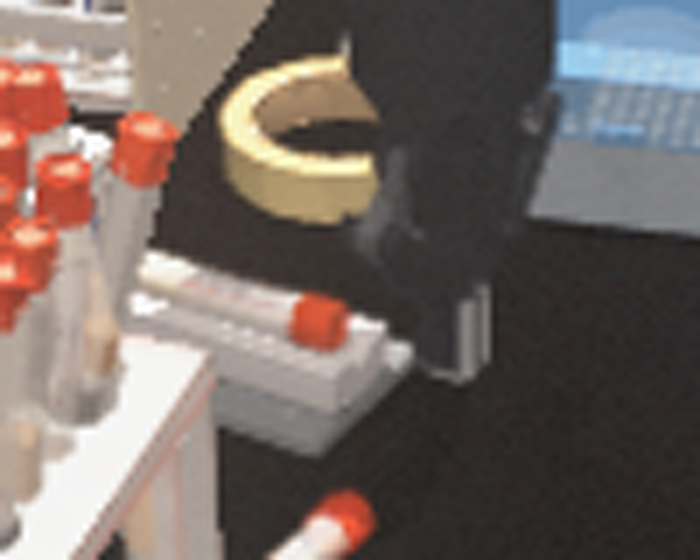

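View pics/e_scene.png

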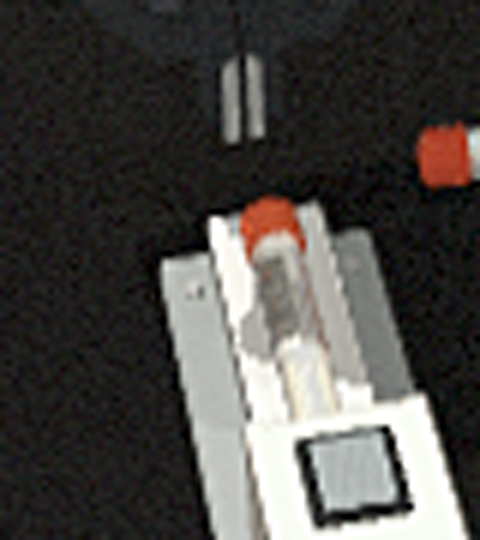

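```bash
python3 - <<'E'
from h import *
u=np.array([np.cos(np.radians(78)),np.sin(np.radians(78))]);e=np.array([.5694,-.0983]);P=lambda s,z:[*(e+s*u),z]
a=grab("side");c=grab("scene");print(tri(a,(180+447/7,140+380/7),c,(200+243/6,210+140/6)))
def st(t):
    s=monitor.sense();f=s["contact_force"];print(t,round(s["clock"],2),"s=%.4f"%((s["position"][:2]-e)@u),"z=%.4f"%s["position"][2],"Fu=%.2f"%(f[:2]@u),np.round(f,2))
print(env.movel(P(-.02,.0055),.08,guard=5));env.hold(.2);st("pre")
print(env.movel(P(.076,.0055),.02,guard=3));st("stop")
f=grab("side","f_side");f=grab("scene","f_scene")
st("after")
E
```

```text
(array([ 0.56199297, -0.13674677,  0.02881074]), np.float64(0.0015455796591131083))
False
pre 23.49 s=-0.0202 z=0.0055 Fu=0.24 [0.41 0.16 0.08]
True
stop 26.64 s=0.0510 z=0.0053 Fu=-0.90 [-0.01 -0.92  1.06]
after 26.74 s=0.0511 z=0.0051 Fu=-0.70 [ 0.87 -0.9   1.1 ]
```

View pics/f_scene.png

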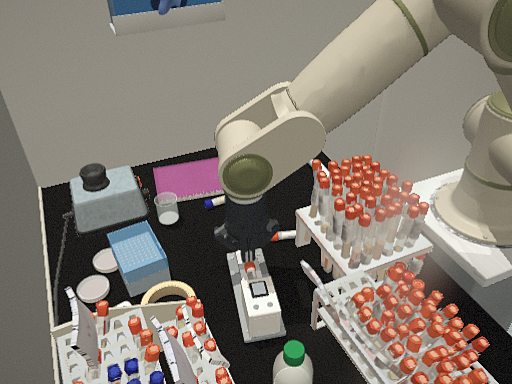

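It stopped at s=51 mm, with the foot about 36 mm inside the mouth. That's plausible, but little force remains, so I'll press again gently to confirm.

```bash
python3 - <<'E'
from h import *
u=np.array([np.cos(np.radians(78)),np.sin(np.radians(78))]);e=np.array([.5694,-.0983]);P=lambda s,z:[*(e+s*u),z]
def st(t):
    s=monitor.sense();f=s["contact_force"];print(t,round(s["clock"],2),"s=%.4f"%((s["position"][:2]-e)@u),"z=%.4f"%s["position"][2],"Fu=%.2f"%(f[:2]@u),np.round(f,2))
st("0")
print(env.movel(P(.054,.0055),.01,guard=3.5));st("1");env.hold(.1);st("2");env.hold(.1);st("3")
E
```

```text
0 26.74 s=0.0511 z=0.0051 Fu=-0.70 [ 0.87 -0.9   1.1 ]
True
1 26.95 s=0.0510 z=0.0049 Fu=-0.93 [ 0.26 -1.    1.13]
2 27.05 s=0.0510 z=0.0048 Fu=-1.57 [ 0.38 -1.68  0.77]
3 27.15 s=0.0510 z=0.0048 Fu=-1.37 [ 0.96 -1.6   0.68]
```

```bash
python3 - <<'E'
from h import *
u=np.array([np.cos(np.radians(78)),np.sin(np.radians(78))]);e=np.array([.5694,-.0983]);P=lambda s,z:[*(e+s*u),z]
def st(t):
    s=monitor.sense();f=s["contact_force"];p=s["position"];print(t,round(s["clock"],2),"s=%.4f"%((p[:2]-e)@u),"z=%.4f"%p[2],"Fu=%.2f"%(f[:2]@u),np.round(f,2));return p
p=st("0")
s0=(p[:2]-e)@u
for d in (.0005,.001,.0015,.002):
    r=env.movel(P(s0+d,.0055),.005,guard=5);print(d,r);st("1");env.hold(.15);p=st("2")
    F=monitor.sense()["contact_force"][:2]@u
    if r or F<-4.0 : break
E
```

```text
0 27.15 s=0.0510 z=0.0048 Fu=-1.37 [ 0.96 -1.6   0.68]
0.0005 False
1 27.48 s=0.0511 z=0.0054 Fu=-4.94 [-1.37 -4.76 -0.8 ]
2 27.63 s=0.0511 z=0.0054 Fu=-5.58 [-1.49 -5.38 -0.81]
```

The press is firm: about 5.5 N sustained with no travel, well under 14 N. I'll hold it briefly, then back off along the groove, rise and check.

```bash
python3 - <<'E'
from h import *
u=np.array([np.cos(np.radians(78)),np.sin(np.radians(78))]);e=np.array([.5694,-.0983]);P=lambda s,z:[*(e+s*u),z]
env.hold(.6)
s=monitor.sense();print("s=%.4f"%((s["position"][:2]-e)@u),s["contact_force"])
env.movel(P(.03,.0055),.08)
env.movel(P(-.02,.1),.2)
s=monitor.sense();print(s["clock"],s["contact_force"])
f=grab("wrist","g_wrist");crop(f,150,30,370,300,2.2,"g_w")
a=grab("side");crop(a,180,140,280,220,7,"g_side")
c=grab("scene");grab("scene","g_scene");crop(c,200,210,280,300,6,"g_sc")
E
```

```text
s=0.0511 [-2.3696059  -5.70819367 -0.29940431]
29.3333 [ 0.17150263 -0.23215502  0.30892266]
```

View pics/g_wrist.png

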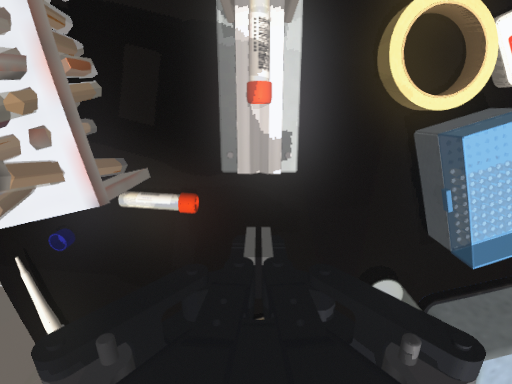

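View pics/g_side.png

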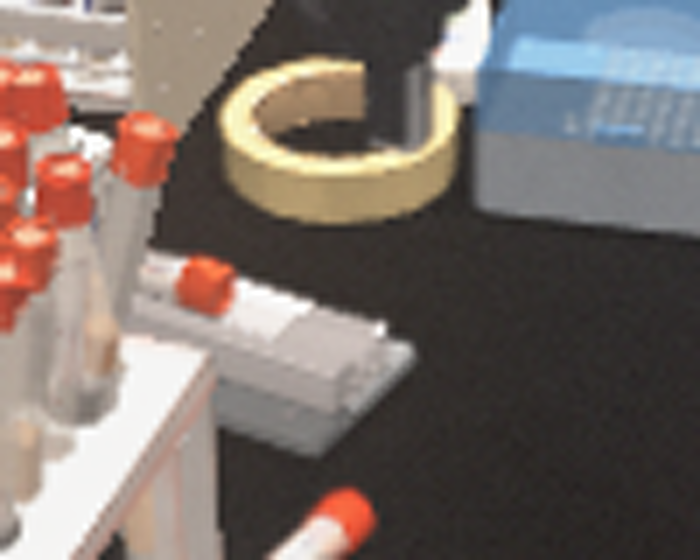

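View pics/g_scene.png

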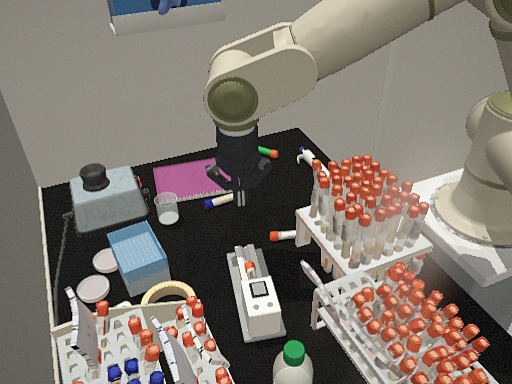

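The tube lies in the V with its cap at wrist (259,92) and its front under the hood. The bystanders look undisturbed. One numeric check of the cap end, then I'll hand in.

```bash
python3 - <<'E'
from h import *
u=np.array([np.cos(np.radians(78)),np.sin(np.radians(78))]);e=np.array([.5694,-.0983])
f=grab("wrist");im=f["frame"].astype(int)
m=((im[:,:,0]-im[:,:,1]>70)&(im[:,:,0]>130));m[125:]=0;m[:,:235]=0;m[:,285:]=0
ys,xs=np.nonzero(m);print(xs.min(),xs.max(),ys.min(),ys.max())
for z in(.03,.039,.049):
  A=plane(f,(xs.mean(),ys.max()+.5),z);B=plane(f,(xs.mean(),ys.min()-.5),z)
  print(z,"end s",(A[:2]-e)@u,"cap start",(B[:2]-e)@u)
a=grab("side")
for n,p in dict(sa_cap=(231,213),sb_cap=(301,203)).items(): print(n, a["frame"][p[1],p[0]])
E
```

```text
248 270 81 103
0.03 end s 0.06128989480757768 cap start 0.08015484869832212
0.039 end s 0.06091560539536461 cap start 0.0790806459312962
0.049 end s 0.060499728270683416 cap start 0.07788708730126738
sa_cap [242  90  59]
sb_cap [ 66  66 187]
```

```bash
python3 -c "
from h import *
env.hold(.2);print(job.hand_in());print(monitor.sense()['clock'])"
```

```text
the job is handed in; nothing more can be done
None
the job is handed in; nothing more can be done
```

The long tube lies in the V-groove with its foot towards the hood and bearing against the end stop. I let go of it, backed the gripper off and handed the job in at about 30 s.

- **Grasp:** The first two grasps closed just above the tube and did not move it. The reported TCP turned out to be about 30 mm beyond the real fingertips, which I found by touching the bare worktop. The third grasp, with that corrected, held.
- **Placing:** I laid the tube in the V and released it; the camera views showed it seated squarely.
- **Push and stop:** I pushed the cap end at 20 mm/s. The first stop left only about 1 N, so I pressed again. It then held about 5.5–6 N for roughly 0.75 s without moving, well under the 14 N at which the stop slides.
- **Last checks:** The camera puts the cap end 61 mm along the rail, against 62 mm from the finger position. That puts the foot about 35 mm inside the mouth, within the 30–55 mm range.
- **Bystanders:** The short tubes' caps are at the same pixels as at the start, and the beaker looked unmoved in the last picture.
- **Disagreement:** Two-camera estimates of the fingertip height came out about 7 mm lower than the touch measurement, so I relied on the touch.

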